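# Show the trainee which lens goes in the swing-arm cell

### The job

With the outside of the fingers (not from inside its ring), gently push the brass swing arm round until its empty lens cell is centred over the round cork mat, and leave it there. Then show a trainee which lens goes in it: point straight down at the larger of the two gold-rimmed lenses, fingertips about 2 cm above its middle, keeping still for a little over two seconds, then point in the same way at the middle of the empty cell for a little over two seconds and finish still pointing there, touching nothing. Do not touch either lens, do not point at the smaller one, do not pinch or lift anything, and leave the prism and the trial frame where they are.

Things in the scene. Friction and masses are not known exactly. Their poses are not given: they have to be found in the camera images.
- stand: Swing-arm stand, fixed to the table: round dark steel foot 90 mm across, thin brass post 12 mm thick, topped by the hub of the swing arm (22 mm across, its top 116 mm above the table). Origin: centre of the foot's underside, on the post's axis; z up. Its -x axis is the arm's direction at joint value 0.
- pivot (a point): Point on the upright axis about which the swing arm turns, 106 mm above the table, level with the arm's bar.
- swing_arm (a joint): Swing angle of the arm about the post, rad, counter-clockwise seen from above, stops at -1.5 and 0.7. It begins between -1.1 and -0.7; the mat lies at some value between -0.25 and 0.25. It turns level, with light friction (about 0.5 N at the cell), and stays where it is left. The arm is an 8 mm round brass bar with the lens cell at its end, 130 mm from the axis.
- cell_top (a point): Centre of the lens cell's opening, level with the cell's upper rim, 112 mm above the table; moves with the arm. Its x axis runs along the bar towards the post, z up. The cell is an empty brass ring lying level, open above and below, 64 mm outside and 52 mm inside diameter, 12 mm high (underside 100 mm above the table).
- cork_mat: Round cork mat, 100 mm across, 4 mm thick, fixed to the table. Origin: centre of its underside; it lies about 130 mm from the post, where the cell passes over it.
- large_lens: The larger lens, loose, lying flat on the table: glass in a gold-coloured rim, 50 mm across, 12 mm high. Origin: centre of its underside.
- small_lens: The smaller lens, loose, lying flat on the table: the same look, 30 mm across, 10 mm high. Origin: centre of its underside.
- prism: Bystander: clear acrylic three-sided prism standing on end, sides 48 mm, 40 mm high, loose. Origin: centre of its underside.
- trial_frame: Bystander: black plastic trial frame (spectacle frame) standing on its two round rims and its temple tips, 140 mm wide, 62 mm high, temples reaching 100 mm to its +x; loose. Origin: on the table, under the middle of its front.

How it is judged (in metres and radians):
On the way, in this order (a step that is already met when the one before it is completed fails the run):
1. the empty cell rests centred over the cork mat, released (horizontal distance between cell_top and cork_mat below 0.015 m and velocity of joint swing_arm between -0.05 and 0.05 rad/s and contact force between anything else and stand below 0.05 N), for 0.2 s.
2. the fingertips point down at the larger lens from just above it, without contact, for two seconds (horizontal distance between cell_top and cork_mat below 0.015 m and velocity of joint swing_arm between -0.05 and 0.05 rad/s and horizontal distance between the grasp point and large_lens below 0.018 m and z of the grasp point in the frame of large_lens between 0.0325 and 0.076 m), for 2 s.
3. the fingertips point down at the empty cell from just above it, without contact, for two seconds (all of step 1 and horizontal distance between the grasp point and cell_top below 0.018 m and z of the grasp point in the frame of cell_top between 0.0205 and 0.064 m), for 2 s.
At the end, for the whole second after the job is handed in: The cell's centre is within 15 mm of the mat's centre seen from above and the arm is at rest and untouched; the fingertips hang 1.5 to 45 mm above the cell's rim, within 18 mm of its centre; lenses, prism and trial frame are within 8 mm of where they began (all of step 3 and distance of each of large_lens, small_lens, prism, trial_frame from where it was at the start of the episode below 0.008 m).
It fails at once if a lens is touched by the robot (contact force between any of the fingers, the arm and large_lens above 0.2 N or contact force between any of the fingers, the arm and small_lens above 0.2 N).
It fails at once if a lens, the prism or the trial frame is moved or lifted (8 mm) (distance of any of large_lens, small_lens, prism, trial_frame from where it was at the start of the episode above 0.008 m).
It fails at once if the fingertips point at the smaller lens (lower than 45 mm above it, within 15 mm of its centre) (horizontal distance between the grasp point and small_lens below 0.015 m and z of the grasp point in the frame of small_lens below 0.074 m).
It fails at once if the swing arm or its stand is pushed or pinched hard (over 20 N) (contact force between any of the fingers, the arm and stand above 20 N).
It fails at once if the fingers pinch the arm's bar or the cell, or push with the cell or bar between or around them, instead of with their outside (contact force between the fingers and stand above 0.3 N and z of the grasp point in the frame of cell_top below 0.018 m and (horizontal distance between the grasp point and cell_top below 0.034 m or (y of the grasp point in the frame of cell_top between -0.006 and 0.006 m and x of the grasp point in the frame of cell_top between 0.03 and 0.12 m))).
It also fails if it takes over 64 s, if anything falls off the work surface, if the arm or the gripper's body presses on something with over 40 N, if the wrist force passes 120 N, or if a joint passes its speed limit or range.

### The arm

A 6-joint arm with a two-finger parallel gripper is mounted at the origin on the work surface. World frame = base frame: x ahead of the robot, y to its left, z up, the work surface at z = 0. Lengths are in mm, angles in rad, forces in N, time in s.
With the tool pointing down it reaches from about 275 to 750 mm from the base axis. Payload 10.2 kg.
Tool frame: the origin (TCP) lies at the very end of the fingers, on their centre line; the grasp point (between the pads) lies 19 mm behind it; z points along the fingers, y is the line along which they close (so a half turn about z gives the same grasp; the last joint's range is limited). The gripper opens to 85 mm and grips with 20 to 120 N. Pads are 22 mm wide; open, the fingers measure 114 mm over their backs; the gripper's body (76 mm by 85 mm) begins 54 mm behind the grasp point. The pads swing forward as they close: fully open they stand 13 mm farther back than shut.
Start: joints at [1.086, 0.313, 1.498, -0, 1.331, -0.223], TCP at [135.893, 507.114, 231.294] pointing down, gripper open.
Joint ranges: [-2.94, 2.94], [-0.97, 2.17], [0.19, 2.56], [-1.23, 4.37], [0.02, 3.11], [-2.88, 2.88]. Speed limits (rad/s): [2.39, 2.39, 3.01, 3.14, 3.14, 3.14].

### API

Orientations are given as a unit quaternion [w, x, y, z].
In Python, from rig import ctrl gives the robot as it stands.
- The arm moves only by the shell command python3 -m inch 'ROWS' [OPENING] [FORCE]. ROWS is text: rows parted by semicolons, each of 6 numbers parted by spaces: the shift along the tool's x, y, z in mm, then the turn, a rotation vector about the tool's x, y, z in units of 6 degrees (1.0 is 6 degrees). A call has exactly 10 rows; each row shifts and turns the commanded pose from where the row before left it, along the tool's axes as they then stand; what a row does not reach is not made up. A row lasts 1/12 s, in which the tool goes at most 41.7 mm and 7.16 degrees, less where a joint would pass 70% of its speed; a pose out of reach is approached as far as the arm can. A call with a gripper value outside its range is refused whole. OPENING is the opening, from 0 (shut) to 1 (fully open), set as the call begins (- or left out, the last holds). The fingers move at their own pace and stop on an object; FORCE is the grip in N (left out, the last holds). Time passes only in rows, so rows that do not move let the fingers close, or fill a call up. It gives the time, the measured TCP pose, the force, the opening and the grip force at its end, in the units of the state.
- ctrl.sense(): the state, without advancing time (a new reading comes with each control period).
- ctrl.capture(name): name is "side" or "top"; returns a dict with "image" (480x640x3 uint8, red, green, blue), "intrinsics" (3x3 intrinsics, pixels), "rvec" (rotation vector, rad) and "tvec" (3), from world to camera coordinates, as OpenCV has them. Camera axes: x right, y down, z forward; pixel columns grow to the right and rows downward; lengths in mm; the calibration is good to about 2 mm. A picture is of the moment at which its call begins. There is no depth.
- ctrl.finish_job(): hands the job in; it is judged then, once.
The state is a dict: "time_s": time; "joints": joint angles; "dq": joint speeds; "tau": joint torques, N m; "eef_pos": TCP position; "ee_rot": TCP orientation; "force": force on the tool from outside, world axes, zero at the start; "wrist_torque": the same for the moment, N m; "grip_width": opening from 0.0 (shut) to 1.0 (fully open); "grip_force": force on a finger pad.
Only numpy, scipy, OpenCV 4.12 (cv2) and the standard library are available. Lean on these libraries where they do the work, as an engineer would, in place of code of your own. Each camera call takes 0.05 s, during which the arm holds its last target. There are 200 camera calls.

## Working session

There is one attempt and no reset: what is moved stays moved. The work goes in short steps, Python scripts to look and compute and a shell command to move; the robot and the scene stay as the last step left them, time stands still between calls to the robot, and variables do not carry over. Pictures are saved under pics/ and viewed, at most 10 in all, crops included, and the job is handed in when it is done.

```bash
mkdir -p pics; python3 - <<'E'
from rig import ctrl
import cv2,pickle
for n in("top","side"):
    c=ctrl.capture(n); pickle.dump(c,open(n+"0.pkl","wb"))
    cv2.imwrite(f"pics/{n}0.png",c["image"][:,:,::-1])
    R=cv2.Rodrigues(c["rvec"])[0]; print(n,c["intrinsics"],-R.T@c["tvec"].ravel(),R)
s=ctrl.sense();print(s["time_s"],s["eef_pos"],s["ee_rot"],s["grip_width"],s["force"])
E
```

```text
top [[541.40225651   0.         306.34246142]
 [  0.         541.40225651 241.9869429 ]
 [  0.           0.           1.        ]] [ 436.72289237  -10.89778183 1075.96878217] [[-0.02730409 -0.99960409  0.00679309]
 [-0.9852486   0.02576227 -0.1691789 ]
 [ 0.16893692 -0.01131215 -0.98556195]]
side [[619.51453762   0.         316.43355881]
 [  0.         619.51453762 243.35220955]
 [  0.           0.           1.        ]] [ 389.94317041 -684.04314009  866.5156072 ] [[ 0.96019267 -0.27881805  0.01704484]
 [-0.19334304 -0.70739565 -0.67986018]
 [ 0.20161474  0.64950126 -0.73314365]]
0.1 [135.78076106 506.89762329 230.80127931] [-1.94081997e-04  1.30518276e-01  9.91445733e-01 -5.47741330e-04] 0.9994650942775805 [-0.38044015 -0.24052032  0.08142166]
```

View pics/top0.png

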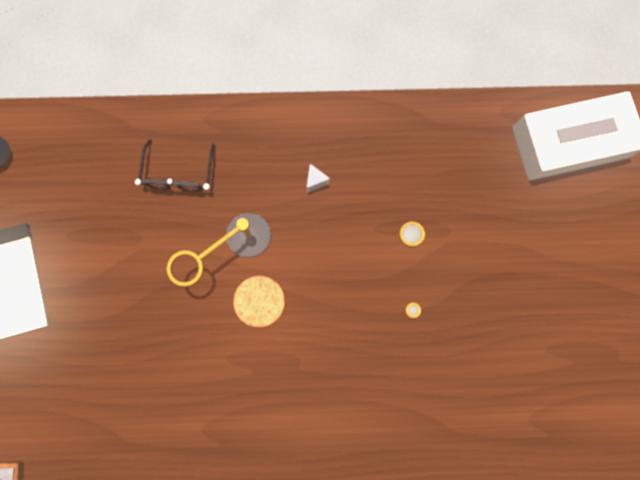

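View pics/side0.png

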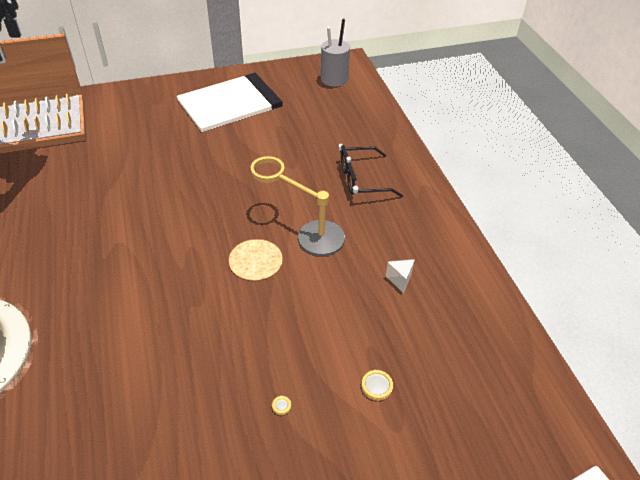

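The top view shows the cell at (185,268), hub (242,224), mat (259,301), large lens (412,234), small lens (413,310). The side view shows the cell at (268,168), hub (322,197), mat (255,259), large lens (377,385), small lens (282,405).

```bash
cat > h.py <<'E'
import cv2,pickle,numpy as np
def ray(c,uv,z):
    R=cv2.Rodrigues(c["rvec"])[0]; o=-R.T@np.ravel(c["tvec"])
    d=R.T@np.linalg.inv(c["intrinsics"])@np.array([*uv,1.]); return (o+d*(z-o[2])/d[2]).round(1)
E
python3 - <<'E'
from h import *
import numpy as np
T=pickle.load(open("top0.pkl","rb"));S=pickle.load(open("side0.pkl","rb"))
P=dict(cell=((185,268),(268,168.5),106),hub=((242,224),(322.5,196),116),foot=((248.5,235),(321.5,238),4),mat=((259,301),(255.5,259),4),large=((412.5,234),(377,385),12),small=((413.5,310),(282,405),10),prism=((317,176),(401,270),40),frL=((138,182),(341,147),62),frR=((206,186),(355,189),62),
 tipL=((150,142),(385,153),20),tipR=((213,146),(401,195),20))
for k,(a,b,z) in P.items(): print(k,ray(T,a,z),ray(S,b,z))
# colour centroid refine: mat and lens rims
for c in(T,S):
    hsv=cv2.cvtColor(c["image"],cv2.COLOR_RGB2HSV)
    m=cv2.inRange(hsv,(14,90,150),(35,255,255))
    n,l,st,ce=cv2.connectedComponentsWithStats(m)
    for i in range(1,n):
        if st[i,4]>40: print(st[i],ce[i].round(1))
E
```

```text
cell [561.2 197.6 106. ] [564.7 198.2 106. ]
hub [637.3  93.5 116. ] [638.8  88.3 116. ]
foot [637.8  92.7   4. ] [640.4  90.9   4. ]
mat [504.9  73.3   4. ] [507.3  71.9   4. ]
large [ 629.8 -236.    12. ] [ 632.  -240.4   12. ]
small [ 478.9 -229.2   10. ] [ 481.8 -232.6   10. ]
prism [746.5 -47.5  40. ] [742.7 -52.2  40. ]
frL [736.6 299.5  62. ] [736.2 276.7  62. ]
frR [725.3 168.3  62. ] [723.  146.5  62. ]
tipL [832.9 290.1  20. ] [840.  282.6  20. ]
tipR [821.2 161.8  20. ] [824.3 148.6  20. ]
[166 218  83  69 931] [202.5 254.3]
[399 221  27  26 283] [412.  233.5]
[ 234  276   50   50 1968] [258.5 301. ]
[405 302  17  17 161] [412.8 309.9]
[250 156  79  80 963] [291.6 185.6]
[248 240  16  13  68] [257.4 247.9]
[268 251  14   8  51] [275.7 255.1]
[229 256  14  19  61] [234.7 263.8]
[257 259  24  13  90] [270.6 264.7]
[255 267  12   8  41] [260.4 270.5]
[361 370  32  31 363] [377.  385.4]
[272 395  20  20 201] [281.2 405.1]
```

```bash
python3 -m inch '-28 -10 0 0 0 0;-28 -10 0 0 0 0;-28 -10 0 0 0 0;-28 -10 0 0 0 0;-28 -10 0 0 0 0;-28 -10 0 0 0 0;-28 -10 0 0 0 0;-28 -10 0 0 0 0;-28 -10 0 0 0 0;-28 -10 0 0 0 0' 0 20
python3 -m inch '-28 -10 0 0 0 0;-28 -10 0 0 0 0;-28 -10 0 0 0 0;-28 -10 0 0 0 0;-28 -10 0 0 0 0;-28 -10 0 0 0 0;-28 -10 0 0 0 0;-28 -10 0 0 0 0;-28 -10 0 0 0 0;-5 0 0 0 0 0'
python3 -m inch '0 0 0 0 0 0.7;0 0 0 0 0 0.7;0 0 0 0 0 0.7;0 0 0 0 0 0.7;0 0 0 0 0 0.7;0 0 0 0 0 0.7;0 0 0 0 0 0.7;0 0 0 0 0 0.7;0 0 0 0 0 0.7;0 0 0 0 0 0.3'
```

```text
time_s: 0.93
eef_pos: [381.4, 337.0, 231.1]
ee_rot: [-0.0, 0.131, 0.991, -0.0]
force: [-1.0, 0.2, 0.4]
grip_width: 0.0
grip_force: 0.0
time_s: 1.77
eef_pos: [608.0, 181.3, 230.0]
ee_rot: [-0.0, 0.132, 0.991, -0.001]
force: [-0.2, -0.1, -0.2]
grip_width: -0.0
grip_force: 0.0
time_s: 2.6
eef_pos: [605.1, 184.9, 230.9]
ee_rot: [-0.0, 0.46, 0.888, -0.0]
force: [0.2, 0.2, 0.2]
grip_width: 0.001
grip_force: 0.0
```

```bash
python3 -m inch '-9 5 0 0 0 0;-9 5 0 0 0 0;-8 4 0 0 0 0;0 0 20 0 0 0;0 0 20 0 0 0;0 0 20 0 0 0;0 0 20 0 0 0;0 0 20 0 0 0;0 0 20 0 0 0;0 0 18 0 0 0'
python3 - <<'E'
from rig import ctrl
import cv2,numpy as np
a=ctrl.capture("top")["image"][150:350,120:320];b=ctrl.capture("side")["image"][100:300,200:400]
cv2.imwrite("pics/a.png",cv2.resize(np.hstack([a,b])[:,:,::-1],None,fx=2,fy=2,interpolation=cv2.INTER_CUBIC))
s=ctrl.sense();print(s["eef_pos"],s["force"])
E
```

```text
time_s: 3.43
eef_pos: [631.2, 171.7, 91.6]
ee_rot: [-0.001, 0.459, 0.889, -0.0]
force: [0.7, -0.7, 0.6]
grip_width: -0.001
grip_force: 0.0
[629.98821505 171.56735367  89.88243861] [-1.20344723 -0.19633477 -0.40784619]
```

View pics/a.png

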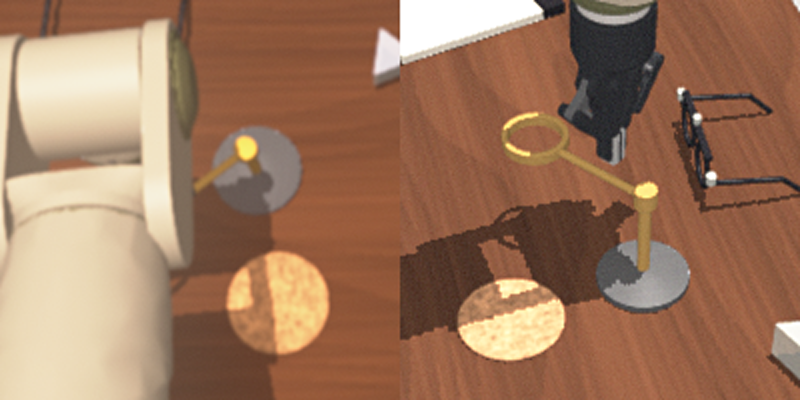

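The closed fingers hang beside the bar, on its far side from the mat (side crop, about (612,150)). They clear the bar by about 20 mm.

```bash
python3 -m inch '0 -2 0 0 0 0;0 -2 0 0 0 0;0 -2 0 0 0 0;0 -2 0 0 0 0;0 -2 0 0 0 0;0 -2 0 0 0 0;0 -2 0 0 0 0;0 -2 0 0 0 0;0 -2 0 0 0 0;0 -2 0 0 0 0'
python3 -m inch '0.5 -1.8 0 0 0 -0.25;0.5 -1.8 0 0 0 -0.25;0.5 -1.8 0 0 0 -0.25;0.5 -1.8 0 0 0 -0.25;0.5 -1.8 0 0 0 -0.25;0.5 -1.8 0 0 0 -0.25;0.5 -1.8 0 0 0 -0.25;0.5 -1.8 0 0 0 -0.25;0.5 -1.8 0 0 0 -0.25;0.5 -1.8 0 0 0 -0.25'
python3 - <<'E'
from rig import ctrl
import cv2,numpy as np
b=ctrl.capture("side")["image"][100:300,200:400]
cv2.imwrite("pics/b.png",cv2.resize(b[:,:,::-1],None,fx=3,fy=3,interpolation=cv2.INTER_CUBIC))
E
```

```text
time_s: 4.37
eef_pos: [615.4, 159.8, 93.3]
ee_rot: [-0.0, 0.459, 0.889, -0.0]
force: [-0.5, -0.3, -0.5]
grip_width: 0.001
grip_force: 0.0
time_s: 5.2
eef_pos: [599.0, 151.5, 93.4]
ee_rot: [0.0, 0.338, 0.941, 0.0]
force: [1.1, 0.2, -0.0]
grip_width: -0.0
grip_force: 0.4
```

View pics/b.png

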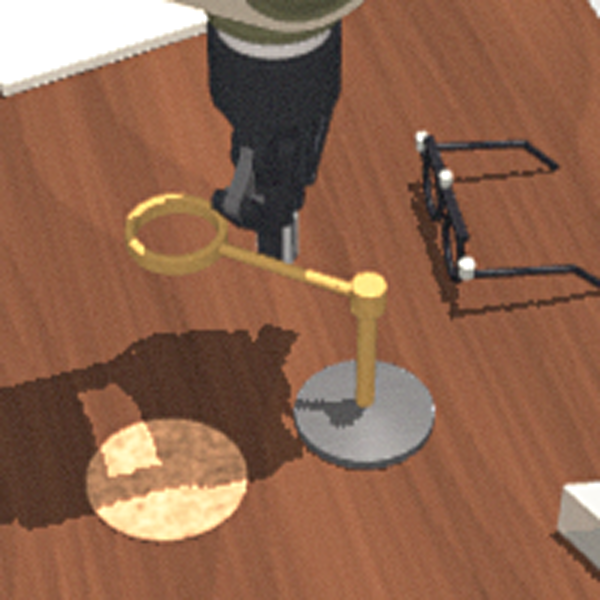

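The finger back is pushing the bar and the arm has turned. The cell is now at crop (177,232), full image (259,177).

```bash
python3 - <<'E'
from h import *
S=pickle.load(open("side0.pkl","rb"));c=ray(S,(259,177.3),106);p=np.array([639,91]);
d=c[:2]-p;print(c,np.hypot(*d),np.degrees(np.arctan2(d[1],d[0])))
a=np.degrees(np.arctan2(d[1],d[0]));u=d/np.hypot(*d);t=np.array([-u[1],u[0]]);q=np.array([599,151.5])-p
print("r",q@u,"s",-q@t)
E
```

```text
[542.9 178.1 106. ] 129.6981881137898 137.81248787025729
r 70.26736558574197 s 17.965170014215992
```

```bash
R='x'; python3 -m inch '0.5 -1.8 0 0 0 -0.25;0.5 -1.8 0 0 0 -0.25;0.5 -1.8 0 0 0 -0.25;0.5 -1.8 0 0 0 -0.25;0.5 -1.8 0 0 0 -0.25;0.5 -1.8 0 0 0 -0.25;0.5 -1.8 0 0 0 -0.25;0.5 -1.8 0 0 0 -0.25;0.5 -1.8 0 0 0 -0.25;0.5 -1.8 0 0 0 -0.25'
python3 -m inch '0.5 -1.8 0 0 0 -0.25;0.5 -1.8 0 0 0 -0.25;0.5 -1.8 0 0 0 -0.25;0.5 -1.8 0 0 0 -0.25;0.5 -1.8 0 0 0 -0.25;0.5 -1.8 0 0 0 -0.25;0.5 -1.8 0 0 0 -0.25;0.5 -1.8 0 0 0 -0.25;0.5 -1.8 0 0 0 -0.25;0.5 -1.8 0 0 0 -0.25'
python3 -m inch '0.5 -1.8 0 0 0 -0.25;0.5 -1.8 0 0 0 -0.25;0.5 -1.8 0 0 0 -0.25;0.5 -1.8 0 0 0 -0.25;0.5 -1.8 0 0 0 -0.25;0.5 -1.8 0 0 0 -0.25;0.5 -1.8 0 0 0 -0.25;0 0 0 0 0 0;0 0 0 0 0 0;0 0 0 0 0 0'
python3 - <<'E'
from rig import ctrl
import cv2,numpy as np
b=ctrl.capture("side")["image"][130:330,200:400]
cv2.imwrite("pics/c.png",cv2.resize(b[:,:,::-1],None,fx=3,fy=3,interpolation=cv2.INTER_CUBIC))
E
```

```text
time_s: 6.08
eef_pos: [585.1, 139.2, 93.4]
ee_rot: [0.0, 0.213, 0.977, 0.0]
force: [1.2, 0.0, 0.2]
grip_width: 0.001
grip_force: 0.4
time_s: 6.92
eef_pos: [574.9, 123.7, 93.4]
ee_rot: [0.0, 0.083, 0.997, 0.0]
force: [0.5, 1.0, 0.3]
grip_width: -0.0
grip_force: 0.4
time_s: 7.75
eef_pos: [570.1, 111.5, 93.3]
ee_rot: [-0.0, -0.007, 1.0, -0.0]
force: [-0.9, 0.6, -1.0]
grip_width: -0.0
grip_force: 0.0
```

View pics/c.png

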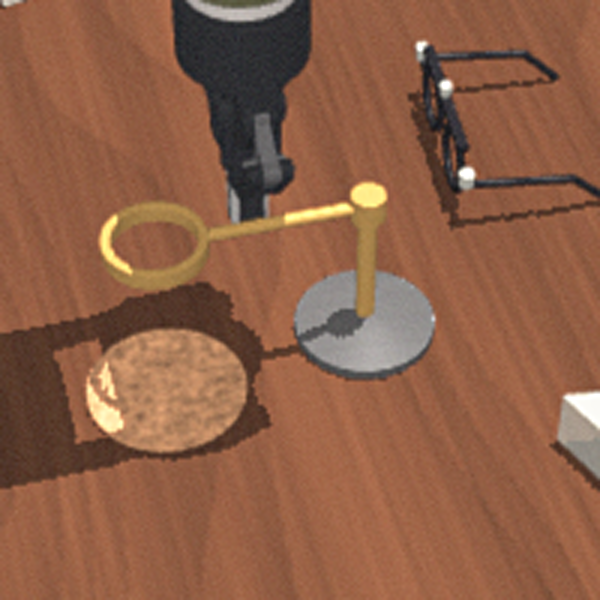

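The arm follows the fingers. The cell is at crop (155,245), full image (251.7,211.7), and still short of the mat, which is at crop (166,390).

```bash
python3 - <<'E'
from h import *
S=pickle.load(open("side0.pkl","rb"));c=ray(S,(251.7,211.7),106);p=np.array([639,91]);
d=c[:2]-p
for m in([506,72.5],[507.3,71.9]):
  e=np.array(m)-p;print(np.degrees(np.arctan2(e[1],e[0]))%360)
print(c,np.hypot(*d),np.degrees(np.arctan2(d[1],d[0])))
u=d/np.hypot(*d);t=np.array([-u[1],u[0]]);q=np.array([570.1,111.5])-p
print("r",q@u,"s",-q@t)
E
```

```text
187.9189024383772
188.25187853532256
[510.7  92.3 106. ] 128.30658595722983 179.4194702690929
r 69.10416900154756 s 19.80085418878565
```

```bash
python3 -m inch '0.3 -1.2 0 0 0 -0.17;0.3 -1.2 0 0 0 -0.17;0.3 -1.2 0 0 0 -0.17;0.3 -1.2 0 0 0 -0.17;0.3 -1.2 0 0 0 -0.17;0.3 -1.2 0 0 0 -0.17;0.3 -1.2 0 0 0 -0.17;0.2 -0.8 0 0 0 0;0.1 -0.6 0 0 0 0;0 0 0 0 0 0'
python3 -m inch '0 3 0 0 0 0;0 5 0 0 0 0;0 5 0 0 0 0;0 5 0 0 0 0;0 5 0 0 0 0;0 5 0 0 0 0;0 0 0 0 0 0;0 0 0 0 0 0;0 0 0 0 0 0;0 0 0 0 0 0'
python3 - <<'E'
from rig import ctrl
import cv2,numpy as np
b=ctrl.capture("side")["image"][130:330,200:400]
cv2.imwrite("pics/d.png",cv2.resize(b[:,:,::-1],None,fx=3,fy=3,interpolation=cv2.INTER_CUBIC))
E
```

```text
time_s: 8.63
eef_pos: [568.6, 101.3, 93.3]
ee_rot: [0.0, -0.07, 0.998, -0.0]
force: [-0.8, -0.5, -0.8]
grip_width: 0.001
grip_force: 0.1
time_s: 9.47
eef_pos: [564.7, 129.0, 93.3]
ee_rot: [0.0, -0.07, 0.998, -0.0]
force: [0.4, 0.2, 0.0]
grip_width: -0.002
grip_force: 0.0
```

View pics/d.png

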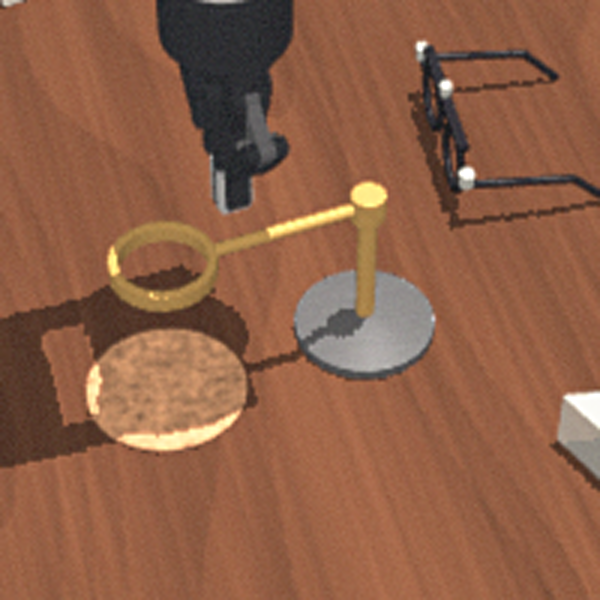

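The fingers are free of the bar and the cell sits at crop (163,266), full image (254.3,218.7).

```bash
python3 - <<'E'
from h import *
S=pickle.load(open("side0.pkl","rb"))
for uv in((254.3,218.7),(254.3,219.5)):
  c=ray(S,uv,106);print(c,np.linalg.norm(c[:2]-ray(S,(255.5,259.5),4)[:2]))
d=c[:2]-[639,91];print(np.hypot(*d),np.degrees(np.arctan2(d[1],d[0]))%360)
E
```

```text
[511.4  74.1 106. ] 5.560575509783114
[510.9  72.2 106. ] 4.178516483155215
129.47219778778765 188.34914577449163
```

```bash
python3 -m inch '0 0 -20 0 0 0;0 0 -20 0 0 0;0 0 -20 0 0 0;0 0 -20 0 0 0;0 0 -20 0 0 0;0 -25 0 0 0 0;-1 -25 0 0 0 0;-1 -25 0 0 0 0;-1 -25 0 0 0 0;-1 -25 0 0 0 0'
python3 -m inch '-1 -25 0 0 0 0;-1 -25 0 0 0 0;-1 -25 0 0 0 0;-1 -25 0 0 0 0;-1 -25 0 0 0 0;-1 -25 0 0 0 0;-1 -25 0 0 0 0;-2 -25 0 0 0 0;-2 -25 0 0 0 0;0 -22 0 0 0 0'
python3 -m inch '0 0 20 0 0 0;0 0 20 0 0 0;0 0 20 0 0 0;0 0 20 0 0 0;0 0 10 0 0 0;0 0 0 0 0 0;0 0 0 0 0 0;0 0 0 0 0 0;0 0 0 0 0 0;0 0 0 0 0 0'
python3 - <<'E'
from rig import ctrl
import cv2,numpy as np
a=ctrl.capture("top")["image"][150:350,320:520];b=ctrl.capture("side")["image"][270:470,240:440]
cv2.imwrite("pics/e.png",cv2.resize(np.hstack([a,b])[:,:,::-1],None,fx=2,fy=2,interpolation=cv2.INTER_CUBIC))
E
```

```text
time_s: 10.35
eef_pos: [586.1, 4.6, 193.4]
ee_rot: [0.0, -0.07, 0.998, -0.0]
force: [-0.3, -0.0, -0.2]
grip_width: -0.0
grip_force: 0.0
time_s: 11.18
eef_pos: [631.6, -238.8, 193.1]
ee_rot: [-0.0, -0.07, 0.998, -0.0]
force: [-0.4, 0.7, -0.2]
grip_width: -0.001
grip_force: 0.0
time_s: 12.02
eef_pos: [631.9, -237.2, 104.5]
ee_rot: [0.001, -0.07, 0.998, -0.001]
force: [0.2, 0.5, 0.5]
grip_width: -0.001
grip_force: 0.0
```

View pics/e.png

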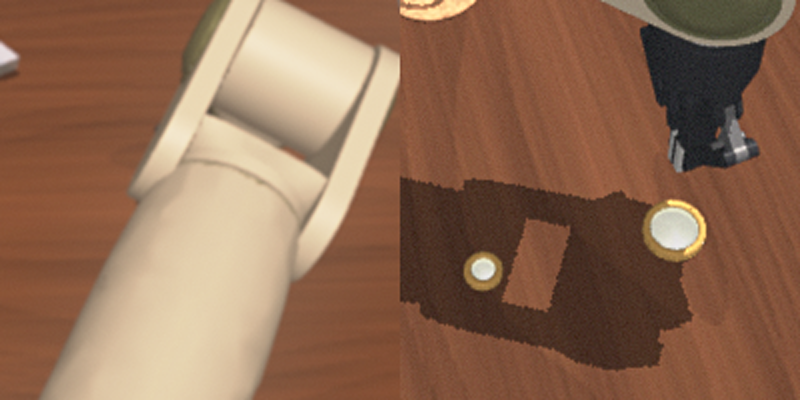

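The fingertips hang about 90 mm above the large lens (crop (675,230)). The small lens is well clear at (483,270). I'm lowering to 20 mm above the lens and holding there.

```bash
python3 -m inch '0 0 10 0 0 0;0 0 10 0 0 0;0 0 10 0 0 0;0 0 10 0 0 0;0 0 10 0 0 0;0 0 10 0 0 0;0 0 5 0 0 0;0 0 5 0 0 0;0 0 0 0 0 0;0 0 0 0 0 0'
python3 - <<'E'
from rig import ctrl
import cv2,numpy as np
b=ctrl.capture("side")["image"][300:450,280:480]
cv2.imwrite("pics/f.png",cv2.resize(b[:,:,::-1],None,fx=3,fy=3,interpolation=cv2.INTER_CUBIC))
E
for i in 1 2 3; do python3 -m inch '0 0 0 0 0 0;0 0 0 0 0 0;0 0 0 0 0 0;0 0 0 0 0 0;0 0 0 0 0 0;0 0 0 0 0 0;0 0 0 0 0 0;0 0 0 0 0 0;0 0 0 0 0 0;0 0 0 0 0 0' | head -2; done
```

```text
time_s: 12.95
eef_pos: [631.6, -237.1, 33.4]
ee_rot: [0.0, -0.07, 0.998, -0.0]
force: [-0.2, -0.1, -0.0]
grip_width: 0.004
grip_force: 0.0
time_s: 13.83
eef_pos: [631.5, -237.1, 33.3]
time_s: 14.67
eef_pos: [631.5, -237.1, 33.3]
time_s: 15.5
eef_pos: [631.5, -237.1, 33.3]
```

View pics/f.png

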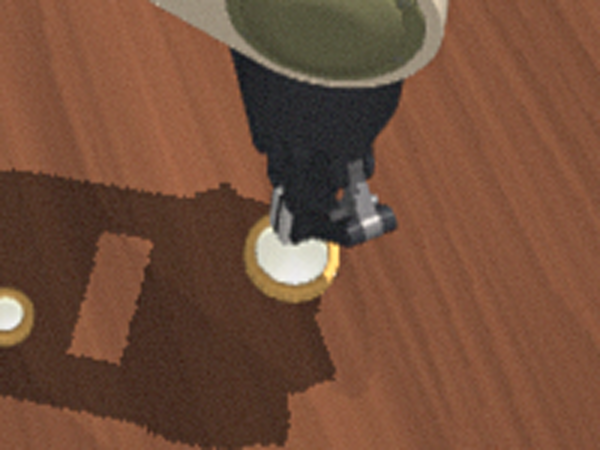

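The fingers hang over the middle of the large lens (crop (291,250)) without touching it, and the hold is done. Next I lift and go to the cell.

```bash
python3 -m inch '0 0 -10 0 0 0;0 0 -20 0 0 0;0 0 -20 0 0 0;0 0 -20 0 0 0;0 0 -20 0 0 0;0 0 -20 0 0 0;0 0 -20 0 0 0;0 0 -20 0 0 0;0 0 -10 0 0 0;6 24 0 0 0 0'
python3 -m inch '6 25 0 0 0 0;6 25 0 0 0 0;6 25 0 0 0 0;6 25 0 0 0 0;6 25 0 0 0 0;6 25 0 0 0 0;6 25 0 0 0 0;6 25 0 0 0 0;6 25 0 0 0 0;6 25 0 0 0 0'
python3 -m inch '6 25 0 0 0 0;5 25 0 0 0 0;0 0 0 0 0 0;0 0 0 0 0 0;0 0 10 0 0 0;0 0 10 0 0 0;0 0 10 0 0 0;0 0 0 0 0 0;0 0 0 0 0 0;0 0 0 0 0 0'
python3 - <<'E'
from rig import ctrl
import cv2,numpy as np
b=ctrl.capture("side")["image"][130:330,180:380]
cv2.imwrite("pics/g.png",cv2.resize(b[:,:,::-1],None,fx=3,fy=3,interpolation=cv2.INTER_CUBIC))
E
```

```text
time_s: 16.33
eef_pos: [623.2, -217.2, 195.9]
ee_rot: [0.002, -0.069, 0.998, -0.002]
force: [0.7, -0.1, -0.7]
grip_width: -0.0
grip_force: 0.0
time_s: 17.17
eef_pos: [527.1, 26.1, 193.5]
ee_rot: [0.0, -0.07, 0.998, -0.0]
force: [0.3, -0.0, -0.7]
grip_width: 0.0
grip_force: 0.0
time_s: 18.0
eef_pos: [510.2, 72.7, 163.3]
ee_rot: [0.0, -0.07, 0.998, -0.0]
force: [-0.5, 0.2, -0.1]
grip_width: -0.004
grip_force: 0.0
```

View pics/g.png

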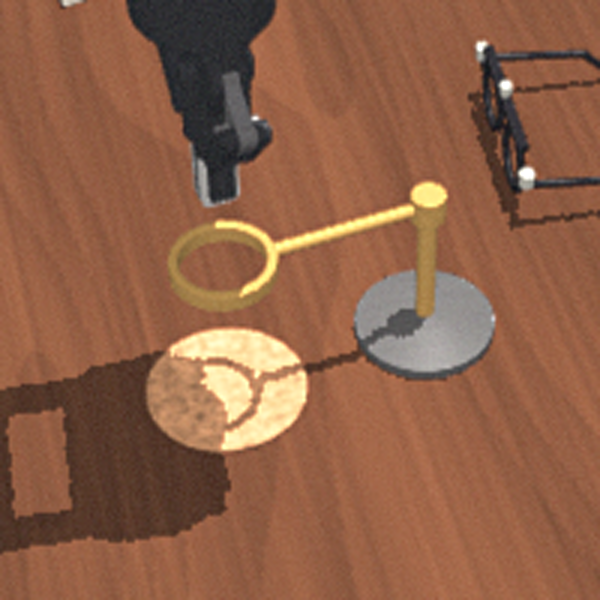

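The fingertips (crop (218,203)) are about 50 mm above the cell's middle (223,265), and the cell is over the mat (227,390). I'll lower 31 mm and hold.

```bash
python3 -m inch '0 0 5 0 0 0;0 0 5 0 0 0;0 0 5 0 0 0;0 0 5 0 0 0;0 0 5 0 0 0;0 0 4 0 0 0;0 0 2 0 0 0;0 0 0 0 0 0;0 0 0 0 0 0;0 0 0 0 0 0'
for i in 1 2 3 4; do python3 -m inch '0 0 0 0 0 0;0 0 0 0 0 0;0 0 0 0 0 0;0 0 0 0 0 0;0 0 0 0 0 0;0 0 0 0 0 0;0 0 0 0 0 0;0 0 0 0 0 0;0 0 0 0 0 0;0 0 0 0 0 0' | head -2; done
python3 - <<'E'
from rig import ctrl
import cv2,numpy as np
b=ctrl.capture("side")["image"][130:330,180:380]
cv2.imwrite("pics/h.png",cv2.resize(b[:,:,::-1],None,fx=3,fy=3,interpolation=cv2.INTER_CUBIC))
E
```

```text
time_s: 18.88
eef_pos: [510.1, 73.0, 132.5]
ee_rot: [0.0, -0.07, 0.998, -0.0]
force: [0.2, 0.6, -0.1]
grip_width: -0.001
grip_force: 0.0
time_s: 19.72
eef_pos: [510.0, 73.0, 132.3]
time_s: 20.55
eef_pos: [510.0, 73.0, 132.3]
time_s: 21.38
eef_pos: [510.0, 73.0, 132.3]
time_s: 22.22
eef_pos: [510.0, 73.0, 132.3]
```

View pics/h.png

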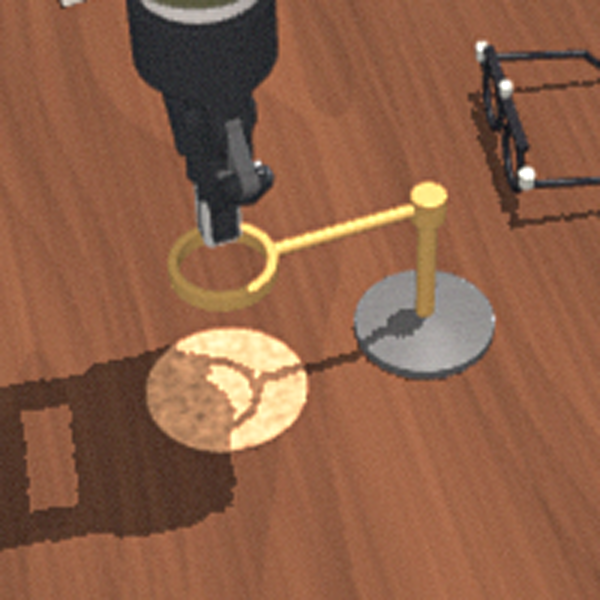

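The fingers hang just above the cell's middle and the cell hasn't moved, so I'm handing in.

```bash
python3 -c "
from rig import ctrl
print(ctrl.finish_job())"
```

```text
the job is handed in; nothing more can be done
None
```

I handed the job in at about 22 s: the empty cell rests about 5 mm from the mat's centre, I held over the larger lens and then the cell for over two seconds each, and the fingers finished about 20 mm above the cell, with no contact seen on the lenses, prism or trial frame (the hand-in returned no verdict).

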